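Set the tumble polisher to speed four and start it

TASK

Using only a fingertip, push the polisher's selector lever clockwise, click by click, to speed four (the fourth click from off, where the dots along its scale grow with the speed) without running past it. Then press the start button fully down and let it go; do not press it before the speed is set. Do not pinch the lever, and leave the spool, glue bottle, mug and pliers where they are.

Things in the scene. Friction and masses are not known exactly. Their poses are not given: they have to be found in the camera images.
- polisher: Grey tumble polisher fixed to the bench, 200 (its x) x 360 (its y) x 70 mm high; origin at the centre of its underside, x towards its rear, y to its left, z up. Its flat top (the deck) is 70 mm above the bench. Left, at y = 105 mm, a lidded steel drum of radius 66 mm rises 61 mm above the deck; the controls are on the right.
- selector_axis (a point): Point on the selector's vertical turning axis at deck height, at (10, -75, 70) mm in the polisher's frame. A light metal disc of radius 66 mm lies flush round it; on it, at radius 58 mm, a black bar marks off and five black dots growing in size mark speeds 1 to 5.
- speed_selector (a joint): Angle in rad, growing clockwise from above: 0 off, then speeds 1 to 5 every 0.5236 (speed 4 = 2.094); stops just outside. The lever points 1.309 minus this value from the polisher's +x, towards its +y. A sprung detent draws it into the nearest position; the crest is halfway, and pushing it out of a position takes about 4 N at 36 mm from the axis. It starts in off, speed 1 or speed 2.
- lever_tip (a point): Middle of the free end of the selector's lever, 50 mm from the axis, 15 mm above the deck; x outwards along the lever, z up. The lever is a black bar 13 mm wide running out from a round hub (radius 17 mm, 24 mm high); its sides reach from 4 to 26 mm above the deck, and a grey rib 3 mm wide tops it at 29 mm.
- lever_side_a: The right-hand (clockwise) side of the lever, seen from the axis: a 5 mm thick plate turning with it. Origin on the selector's axis at deck height, x along the lever.
- lever_side_b: The left-hand (counter-clockwise) side of the lever, the one to push on to raise the speed: a 5 mm thick plate turning with it. Origin on the selector's axis at deck height, x along the lever.
- start_button (a joint): Travel of the start button in m: 0 up, 0.006 fully down; springs back by itself; fully down takes 5 N.
- start_button_top (a point): Centre of the top of the start button, a black disc of radius 14 mm in a dark steel housing, on the deck at (-60, 0) mm in the polisher's frame, 22 mm above the deck; it is pressed straight down.
- spool: Dark thread spool of radius 15 mm, 34 mm high, standing loose on the deck near its front right corner. Origin at its foot.
- glue: White glue bottle, radius 22 mm, 120 mm high, standing on the bench behind the polisher. Origin at its foot.
- mug: Dark mug, radius 42 mm, 100 mm high, on the bench to the left of the polisher. Origin at its foot.
- pliers: Pliers lying on the bench to the right of the polisher, about 175 mm long, 60 mm wide, 16 mm high. Origin on the bench under the pivot, x towards the jaws.

How it is judged:
By the outcome, as a careful person would: the job done as asked, in the order asked, and still so for the second after the job is handed in, with the robot touching nothing.
It also fails if it takes over 58 s, if anything falls off the work surface, if the arm or the gripper's body presses on something with over 40 N, if the wrist force passes 120 N, or if a joint passes its speed limit or range.

ROBOT

A 7-joint arm with a two-finger parallel gripper is mounted at the origin on the work surface. World frame = base frame: x ahead of the robot, y to its left, z up, the work surface at z = 0. Lengths are in m, angles in rad, forces in N, time in s.
With the tool pointing down it reaches from about 0.4 to 0.925 m from the base axis. Payload 4.1 kg.
Tool frame: the origin (TCP) lies midway between the tips of the shut fingers; the grasp point (between the pads) lies robot.grip_depth behind it (robot.grip_depth is the distance from the TCP to the grasp point, in m); z points along the fingers, y is the direction in which the jaws open and shut (so a half turn about z gives the same grasp; the last joint's range is limited). The gripper opens to 85 mm and grips with 20 to 120 N. Pads are 22 mm wide; open, the fingers measure 114 mm over their backs; the gripper's body (76 mm by 85 mm) begins 54 mm behind the grasp point. The pads swing forward as they close: fully open they stand 13 mm farther back than shut.
Start: joints at [-1.253, 0.398, 0.045, 1.537, -0.019, 1.207, -0.051], TCP at [0.263, 0.594, 0.231] pointing down, gripper open.
Joint ranges: [-2.82, 2.82], [-0.49, 2.23], [-1.37, 1.46], [0, 2.46], [-1.36, 4.5], [0.23, 2], [-2.94, 2.94]. Speed limits (rad/s): [2.57, 2.57, 3.14, 3.14, 3.14, 3.14, 3.14].

INTERFACE

Orientations are given as [roll, pitch, yaw] about the fixed x, y, z axes, in that order (R = Rz(yaw) Ry(pitch) Rx(roll)).
In Python, from bench import robot, kinematics, grab_frame, get_calibration, silhouettes, spot_point, monitor gives the robot as it stands. Calls block until the motion is done:
- robot.move_pose(position, orientation): joint-space move of the TCP to a pose.
- robot.line_to(position, attitude=None, speed=0.15, f_stop=None): straight line of the TCP; attitude=None keeps the orientation; speed is the mean speed in m/s. With f_stop (N) it stops when the force on the tool has changed by that much, and returns True; else False.
- robot.move_j(angles): joint-space move.
- robot.command_gripper(opening): opening from 0.0 (shut) to 1.0 (fully open); the grip force is fixed at half the most; returns when the fingers have stopped.
- robot.sleep(seconds).
- kinematics.ik(position, orientation): joint angles nearest the present ones, or None.
- grab_frame(name): name is "scene" or "top"; returns (picture, depth): 420x560x3 uint8, red, green, blue; 420x560 float32, m along the optical axis (not along the pixel's ray), 0 where there is no reading.
- get_calibration(name): a dict with "intrinsics" (3x3 intrinsics, pixels), "D" ([k1, k2, p1, p2, k3] as OpenCV has them; the pictures are not rectified), "pose" (4x4, takes a point from camera to world coordinates). Camera axes: x right, y down, z forward; pixel columns grow to the right and rows downward; lengths in m; the calibration is good to about 2 mm. A picture is of the moment at which its call begins. get_calibration takes no time and is no camera call.
A pose or a line that the arm cannot do raises robot.MotionError and nothing moves.
- robot.job_done(): hands the job in, once; it reports no verdict.
Trained networks look in the newest picture that a camera, given by its name, has taken for a name from the list of things; names that differ only in an ending like _2 or _b are one class to them, and where a whole thing is asked for, a point or a joint stands for the part that bears it (a point fixed in the world has none). Each returns a list of dicts, best first, with "p" (0 to 1); they miss things now and then, are a little off and sometimes report something else, mostly with a low value. They report only what shows in the picture. A call takes as long as a camera call.
- silhouettes(camera, label): "mask" (420x560 bool, what is visible of it) and "location" ([row, column] in pixels, amid what is visible of it).
- spot_point(camera, label): "location" ([row, column] in pixels: a listed point, or the origin of a listed thing).
Readings, each from a call of its own:
- monitor.read_time_s(): time.
- monitor.read_joint_pos(): joint angles.
- monitor.read_joint_velocities(): joint speeds.
- monitor.read_joint_efforts(): joint torques, N m.
- monitor.read_position(): TCP position.
- monitor.read_ee_rot(): TCP orientation.
- monitor.read_wrist_force(): force on the tool from outside, world axes, zero at the start.
- monitor.read_wrist_torque(): the same for the moment, N m.
- monitor.read_grip_width(): opening from 0.0 (shut) to 1.0 (fully open).
Only numpy, scipy, OpenCV 4.12 (cv2) and the standard library are available. Lean on these libraries where they do the work, as an engineer would, in place of code of your own. Each camera call takes 0.05 s, during which the arm holds its last target. There are 200 camera calls.

## Working session

There is one attempt and no reset: what is moved stays moved. The work goes in short steps, each a Python script; the robot and the scene stay as the last script left them, time stands still between calls to the robot, and variables do not carry over. Pictures are saved under pics/ and viewed, on a budget of 10 in all, crops included, one or two more only if the job needs it, and the job is handed in when it is done.

```bash
ls; mkdir -p pics; cat > h.py <<'E'
import numpy as np, cv2
from bench import robot, kinematics, grab_frame, get_calibration, silhouettes, spot_point, monitor
def ray(cam,rc):
    c=get_calibration(cam); K=np.array(c["intrinsics"],float); D=np.array(c["D"],float)
    u=cv2.undistortPoints(np.array([[[rc[1],rc[0]]]],float),K,D)[0,0]
    T=np.array(c["pose"]); return T[:3,3], T[:3,:3]@np.array([u[0],u[1],1.0])
def at_z(cam,rc,z):
    o,d=ray(cam,rc); return o+d*(z-o[2])/d[2]
def at_depth(cam,rc,dep):
    o,d=ray(cam,rc); return o+d*dep
def proj(cam,P):
    c=get_calibration(cam); T=np.linalg.inv(np.array(c["pose"])); 
    p,_=cv2.projectPoints(np.atleast_2d(P).astype(float),cv2.Rodrigues(T[:3,:3])[0],T[:3,3],np.array(c["intrinsics"],float),np.array(c["D"],float))
    return p[:,0,::-1]
E
python3 - <<'E'
from h import *
for cam in ("scene","top"):
    im,d=grab_frame(cam); cv2.imwrite(f"pics/{cam}0.png",im[:,:,::-1]); np.save(f"{cam}0.npy",d)
    print(cam,np.round(get_calibration(cam)["pose"],3).tolist())
    for n,z in (("polisher",0),("selector_axis",.07),("lever_tip",.085),("start_button_top",.092),("spool",.07),("glue",0),("mug",0),("pliers",0)):
        for r in spot_point(cam,n)[:2]:
            print(n,np.round(r["location"],1),round(r["p"],2),np.round(at_z(cam,r["location"],z),4))
print(monitor.read_time_s(), robot.grip_depth, monitor.read_ee_rot())
E
```

```text
pics
scene [[-0.194, 0.587, -0.786, 1.413], [0.981, 0.101, -0.166, 0.297], [-0.018, -0.803, -0.595, 0.72], [0.0, 0.0, 0.0, 1.0]]
polisher [245.8 285.3] 0.91 [0.6123 0.1531 0.    ]
selector_axis [213.9 250.8] 0.65 [0.5961 0.0706 0.07  ]
lever_tip [221.6 246.3] 0.6 [0.6434 0.0726 0.085 ]
lever_tip [197.9 294.5] 0.52 [0.5382 0.162  0.085 ]
spool [184.8 242.3] 0.73 [0.4843 0.0223 0.07  ]
glue [223.  245.8] 0.75 [0.546  0.0426 0.    ]
glue [308.  278.4] 0.56 [0.7983 0.172  0.    ]
mug [291.  412.5] 0.93 [0.7048 0.4353 0.    ]
mug [218.  188.7] 0.51 [ 0.5511 -0.1036  0.    ]
pliers [217.3 191.8] 0.68 [ 0.547  -0.0968  0.    ]
top [[-0.041, -0.971, 0.235, 0.432], [-0.999, 0.041, -0.004, 0.093], [-0.006, -0.235, -0.972, 0.835], [0.0, 0.0, 0.0, 1.0]]
polisher [219.5 256.7] 0.91 [0.6083 0.1498 0.    ]
selector_axis [214.2 291.2] 0.79 [0.6016 0.0737 0.07  ]
selector_axis [141.1 247.8] 0.72 [0.7673 0.16   0.07  ]
lever_tip [192.  289.5] 0.93 [0.645  0.0754 0.085 ]
start_button_top [241.9 247.3] 0.56 [0.5446 0.1632 0.092 ]
start_button_top [184.7 129.4] 0.33 [0.6725 0.4018 0.092 ]
spool [268.1 321.8] 0.76 [0.4892 0.018  0.07  ]
glue [142.3 246.7] 0.77 [ 0.7951  0.1688 -0.    ]
mug [187.7 130.8] 0.95 [0.6949 0.4364 0.    ]
pliers [215.6 290.1] 0.64 [0.614  0.0746 0.    ]
pliers [243.6 372.7] 0.59 [ 0.5432 -0.1045  0.    ]
0.9 0.0187 [3.14146341e+00 3.81167241e-05 2.72489621e+00]
```

```bash
python3 - <<'E'
import cv2
im=cv2.imread("pics/top0.png")[120:320,180:400]; cv2.imwrite("pics/top0c.png",cv2.resize(im,None,fx=3,fy=3,interpolation=cv2.INTER_CUBIC)[:600])
E
```

```text
(no output)
```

View pics/top0c.png

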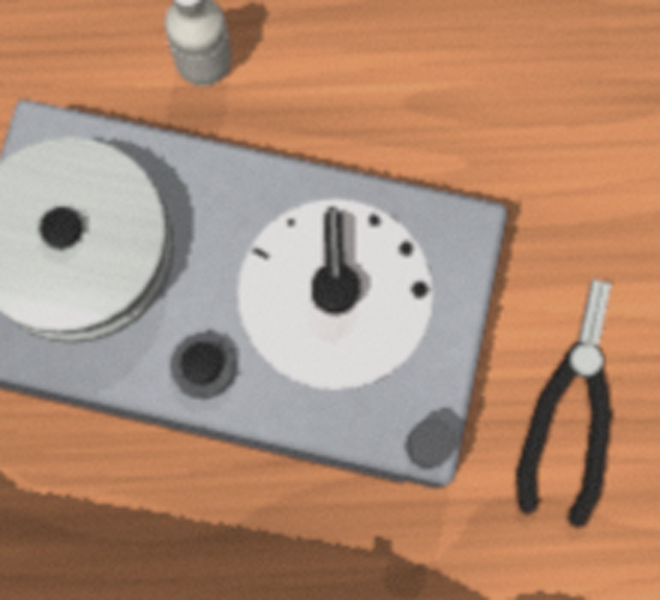

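View pics/scene0.png

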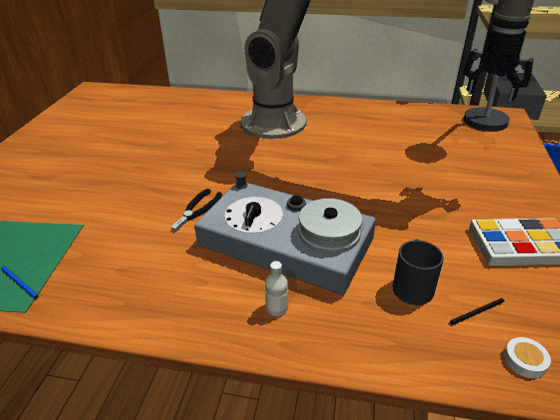

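The lever covers the second dot, so it stands at speed 2. In the top crop (÷3, + (180,120)) the off bar is at (260,253) and dots 1, 3, 4 and 5 are at (290,222), (374,220), (406,248) and (420,290). The button is at (205,362). The scene view agrees with this. Next I fit the polisher pose from these points.

```bash
cat > fit.py <<'E'
from h import *
from scipy.optimize import least_squares
def P2W(p,q): 
    x,y,t=p; q=np.atleast_2d(q); c,s=np.cos(t),np.sin(t)
    return np.c_[x+c*q[:,0]-s*q[:,1], y+s*q[:,0]+c*q[:,1], q[:,2]]
def dial(k,r=.058): a=1.309-.5236*k; return [.010+r*np.cos(a),-.075+r*np.sin(a),.07]
if __name__=="__main__":
    g=cv2.cvtColor(cv2.imread("pics/top0.png"),cv2.COLOR_BGR2GRAY).astype(float)
    obs=[];mod=[]
    for k,(cx,cy) in {0:(260,253),1:(290,222),3:(374,220),4:(406,248),5:(420,290)}.items():
        c0,r0=cx/3+180-.33,cy/3+120-.33
        r,c=np.mgrid[int(r0)-4:int(r0)+6,int(c0)-4:int(c0)+6]; w=np.clip(170-g[r,c],0,None)*(np.hypot(r-r0,c-c0)<4)
        obs.append([(w*r).sum()/w.sum(),(w*c).sum()/w.sum()]); mod.append(dial(k))
    obs=np.array(obs); mod=np.array(mod)
    # disc centroid
    hub=spot=None
    f=lambda p:(proj("top",P2W(p,mod))-obs).ravel()
    s=least_squares(f,[.608,.15,-.25]); print("dots fit",s.x,np.round(s.fun,2))
    p=s.x; np.save("p.npy",p)
    n=[dial(0,0),[-.06,0,.092],dial(2,.05)[:2]+[.099],[.1,.18,.07],[.1,-.18,.07],[-.1,-.18,.07],[-.1,.18,.07]]
    W=P2W(p,n); print(np.round(W,4)); 
    px=proj("top",W); print("crop px",np.round((px[:,::-1]-[180,120])*3+1).tolist())
    d=np.load("top0.npy"); ax=W[0]
    q=proj("top",P2W(p,[[-.08,-.06,.07]]))[0]; print("deck z by depth",at_depth("top",q,d[int(q[0]),int(q[1])]))
    q=px[1]; print("button", at_depth("top",q,d[int(round(q[0])),int(round(q[1]))]))
    # housing heights around the button
    hs=[]
    for a in np.linspace(0,2*np.pi,12,endpoint=False):
        q=proj("top",P2W(p,[[-.06+.0175*np.cos(a),.0175*np.sin(a),.085]]))[0]; hs.append(at_depth("top",q,d[int(round(q[0])),int(round(q[1]))])[2])
    print("housing z",np.round(hs,4))
    for base in (0,np.pi):
        for k in (2,3,4):
            a=p[2]+1.309-.5236*k+base; u=np.array([np.cos(a-base),np.sin(a-base)]); nrm=np.array([-u[1],u[0]])
            t=ax[:2]+.038*u+.022*nrm
            J=kinematics.ik([*t,.08],[np.pi,0,a]); print(base,k,round(a,3),np.round(t,3),None if J is None else np.round(J,2))
    J=kinematics.ik([*W[1][:2],.09],[np.pi,0,p[2]+np.pi]); print(J)
E
python3 fit.py
```

```text
dots fit [ 0.60682035  0.14886671 -0.27434117] [-0.07  0.1   0.14  0.03 -0.08 -0.05  0.06  0.02 -0.04 -0.09]
[[ 0.5961  0.074   0.07  ]
 [ 0.5491  0.1651  0.092 ]
 [ 0.6461  0.0733  0.099 ]
 [ 0.7518  0.295   0.07  ]
 [ 0.6543 -0.0515  0.07  ]
 [ 0.4618  0.0027  0.07  ]
 [ 0.5593  0.3492  0.07  ]]
crop px [[335.0, 291.0], [200.0, 360.0], [333.0, 210.0], [16.0, 92.0], [510.0, 203.0], [452.0, 486.0], [-69.0, 361.0]]
deck z by depth [0.51369442 0.11281663 0.06871608]
button [0.54896408 0.16505997 0.09263408]
housing z [0.0803 0.0816 0.081  0.0813 0.082  0.0815 0.083  0.0805 0.0807 0.0799
 0.0791 0.0834]
0 2 -0.013 [0.634 0.095] [-0.68  0.62  0.65  1.71 -0.45  0.96 -1.44]
0 3 -0.536 [0.64  0.073] [-0.93  0.97  1.26  1.71 -0.98  1.23 -1.53]
0 4 -1.06 [0.634 0.052] [-0.91  0.96  1.26  1.74 -0.98  1.22 -2.01]
3.141592653589793 2 3.129 [0.634 0.095] [-0.42  0.54  0.28  1.71 -0.18  0.92  1.49]
3.141592653589793 3 2.605 [0.64  0.073] [-0.51  0.58  0.46  1.7  -0.31  0.93  1.1 ]
3.141592653589793 4 2.082 [0.634 0.052] [-0.55  0.58  0.55  1.73 -0.37  0.93  0.67]
[-0.60490706  0.42599902  0.30099915  1.87157262 -0.16132268  0.86752181
  1.07190565]
```

```bash
cat > push.py <<'E'
from fit import *
p=np.load("p.npy"); AX=P2W(p,[dial(0,0)])[0][:2]; Z=.079; R=.038
def pose(q,off,z=Z):
    "tool pose for lever angle q, finger centre off metres to its left"
    a=p[2]+1.309-q; u=np.array([np.cos(a),np.sin(a)]); n=np.array([-u[1],u[0]])
    return [*(AX+R*u+off*n),z],[np.pi,0,a+np.pi]
def offset(q):
    a=p[2]+1.309-q; u=np.array([np.cos(a),np.sin(a)]); n=np.array([-u[1],u[0]])
    return float((np.array(monitor.read_position())[:2]-AX)@n)
E
python3 - <<'E'
from push import *
robot.command_gripper(0.0)
robot.move_pose(*pose(1.0472,.040,.22))
robot.line_to(pose(1.0472,.040)[0],speed=.1)
print(monitor.read_position(),monitor.read_wrist_force(),monitor.read_time_s())
hit=robot.line_to(pose(1.0472,.010)[0],speed=.015,f_stop=2.0)
print(hit,offset(1.0472),monitor.read_position(),monitor.read_wrist_force(),monitor.read_time_s())
im,d=grab_frame("top"); cv2.imwrite("pics/top1.png",cv2.resize(im[140:280,200:400],None,fx=3,fy=3)[:,:,::-1])
E
```

```text
[0.63523369 0.11356201 0.07978839] [ 0.28162155 -0.33339021 -0.36952729] 5.4
True 0.019447632084986833 [0.63426145 0.09293319 0.07868819] [0.143816   0.89488085 0.65902421] 6.7333
```

View pics/top1.png

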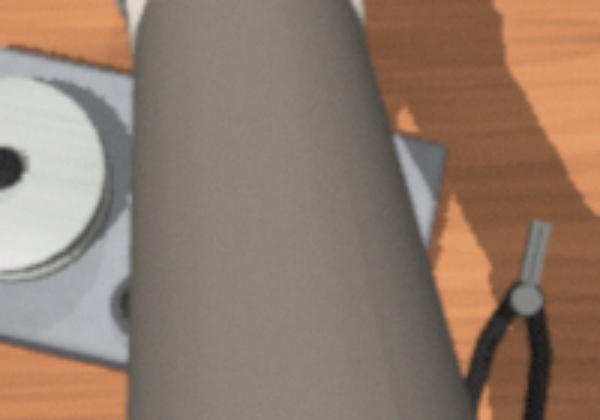

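The arm hides the lever from the top camera, but contact came at an offset of 19.4 mm, which is plausible. I now push one click along the arc.

```bash
python3 - <<'E'
from push import *
for q in np.append(np.arange(1.12,1.46,.065),1.48):
    P,O=pose(q,.0195); robot.line_to(P,O,speed=.02)
    a=p[2]+1.309-q; n=np.array([-np.sin(a),np.cos(a)]); f=np.array(monitor.read_wrist_force())
    print(round(q,3),"off",round(offset(q),4),"push N",round(float(f[:2]@n),2),np.round(f,1))
print(monitor.read_time_s())
im,d=grab_frame("scene"); cv2.imwrite("pics/sc2.png",cv2.resize(im[150:270,190:390],None,fx=4,fy=4)[:,:,::-1])
E
```

```text
1.12 off 0.0213 push N 4.08 [-0.7  4.2 -2.5]
1.185 off 0.0229 push N 6.76 [ 0.4  6.8 -1.7]
1.25 off 0.0247 push N 8.62 [-0.4  8.9 -3.5]
1.315 off 0.0185 push N -0.95 [-0.3 -0.9 -0.6]
1.38 off 0.018 push N -0.37 [ 0.3 -0.5  0.5]
1.445 off 0.0191 push N 0.1 [-0.3  0.2  1.1]
1.48 off 0.0194 push N 0.56 [-0.2  0.7 -0.6]
8.8
```

View pics/sc2.png

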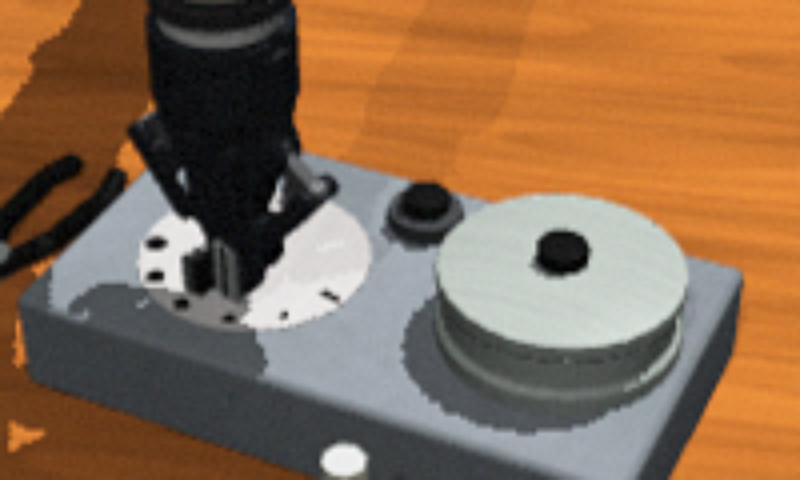

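The lever end, at (200,270), points at dot 3 at (180,302), with the finger just behind it at (235,270). So it clicked once. Next is the click to speed 4.

```bash
python3 - <<'E'
from push import *
for q in np.append(np.arange(1.56,1.98,.065),2.0):
    P,O=pose(q,.0195); robot.line_to(P,O,speed=.02)
    a=p[2]+1.309-q; n=np.array([-np.sin(a),np.cos(a)]); f=np.array(monitor.read_wrist_force())
    print(round(q,3),"off",round(offset(q),4),"push N",round(float(f[:2]@n),2),np.round(f,1))
P,O=pose(2.0,.04); robot.line_to(P,O,speed=.05)
robot.line_to([P[0],P[1],.2],speed=.15)
b=[.548,.164]
robot.move_pose([*b,.2],[np.pi,0,p[2]+np.pi])
print(monitor.read_time_s())
for cam in("scene","top"):
    im,d=grab_frame(cam)
    for r in spot_point(cam,"lever_tip")[:2]: 
        w=at_z(cam,r["location"],.085); v=w[:2]-AX; print(cam,r["p"],"q",p[2]+1.309-np.arctan2(v[1],v[0]),"r",np.hypot(*v))
    im=im[150:270,190:390] if cam=="scene" else im[140:280,200:400]
    cv2.imwrite(f"pics/{cam}3.png",cv2.resize(im,None,fx=4,fy=4)[:,:,::-1])
E
```

```text
1.56 off 0.0196 push N 0.54 [1.  0.  0.3]
1.625 off 0.0207 push N 2.47 [ 0.6  2.6 -0.8]
1.69 off 0.0201 push N 3.43 [ 2.2  2.7 -1.5]
1.755 off 0.0188 push N 1.42 [1.  1.1 0.2]
1.82 off 0.0184 push N -0.55 [-1.   0.2  0.4]
1.885 off 0.0191 push N -1.27 [-0.5 -1.3 -0.2]
1.95 off 0.0194 push N 0.3 [0.3 0.1 0.5]
2.0 off 0.0195 push N 0.04 [ 0.6 -0.8 -1.1]
13.3167
scene 0.6 q 2.12062713192382 r 0.050359172725498384
scene 0.47 q 0.640074494278051 r 0.29865202021211934
top 0.88 q 1.976479500854281 r 0.04636489643610398
top 0.26 q 3.652270525601727 r 0.12220152959346532
```

View pics/scene3.png

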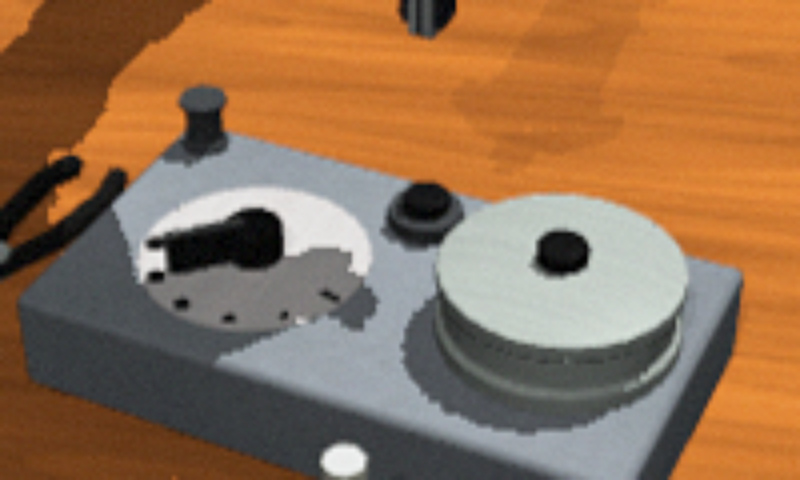

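The spool is upright and untouched. The lever tip, at (175,255), sits between dots 4 and 5 at (155,275) and (155,243), possibly because the lever stands above the disc. I project its expected outline to check before pressing.

```bash
python3 - <<'E'
from push import *
for cam,o,f in (("scene",(150,190),4),("top",(140,200),4)):
    im=cv2.imread(f"pics/{cam}3.png")
    for k,col in ((4,(0,255,0)),(5,(0,0,255))):
        a=1.309-.5236*k; u=np.array([np.cos(a),np.sin(a)]); n=np.array([-u[1],u[0]]); c=np.array([.01,-.075])
        L=[[*(c+r*u+s*n),.096] for r,s in((.017,.0065),(.05,.0065),(.05,-.0065),(.017,-.0065))]
        px=((proj(cam,P2W(p,L))-o+.5)*f)[:,::-1].round().astype(np.int32)
        cv2.polylines(im,[px],True,col,1)
    globals()[cam]=im
out=np.hstack([scene[150:400,100:400],top[100:350,200:500]]); cv2.imwrite("pics/ov.png",out)
E
```

```text
(no output)
```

View pics/ov.png

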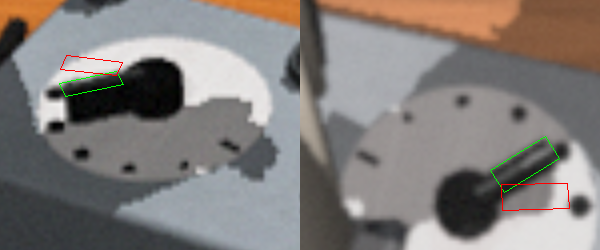

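In the top view the lever lies on the speed-4 outline, pointing at dot 4 at (563,150), well clear of the speed-5 outline. Now the button.

```bash
python3 - <<'E'
from push import *
b=[.548,.164]
robot.line_to([*b,.105],speed=.12)
f0=monitor.read_wrist_force()[2]
h=robot.line_to([*b,.072],speed=.015,f_stop=14)
print(h,np.round(monitor.read_position(),4),np.round(np.array(monitor.read_wrist_force()),1),round(f0,2))
robot.sleep(.2)
print(np.round(monitor.read_position(),4),np.round(np.array(monitor.read_wrist_force()),1))
robot.line_to([*b,.2],speed=.1)
robot.move_pose([.40,.40,.3],[np.pi,0,p[2]+np.pi])
robot.sleep(.3)
print(monitor.read_time_s(),monitor.read_wrist_force())
for cam in("scene","top"):
    im,d=grab_frame(cam)
    for r in spot_point(cam,"lever_tip")[:1]: 
        w=at_z(cam,r["location"],.085); v=w[:2]-AX; print(cam,r["p"],"q",p[2]+1.309-np.arctan2(v[1],v[0]))
    if cam=="top":
        q=proj("top",[[*b,.092]])[0].round().astype(int); print("button z",at_depth("top",q,d[q[0],q[1]]))
    for n,z in (("spool",.07),("glue",0),("mug",0),("pliers",0)):
        print(n,[(round(r["p"],2),np.round(at_z(cam,r["location"],z)[:2],3)) for r in spot_point(cam,n)[:2]])
    cv2.imwrite(f"pics/{cam}4.png",im[:,:,::-1])
E
```

```text
True [0.548  0.164  0.0861] [-1.   0.6  5.3] -0.42
[0.548  0.164  0.0861] [-1.  -0.3  5.8]
18.7083 [ 0.00855142 -0.43945616 -0.37660331]
scene 0.77 q 1.993941067660145
spool [(0.49, array([0.482, 0.013]))]
glue [(0.98, array([0.8  , 0.171]))]
mug [(0.96, array([0.702, 0.441])), (0.66, array([ 0.39 , -0.006]))]
pliers [(0.69, array([ 0.54 , -0.103]))]
top 0.81 q 2.036621611810501
button z [0.54844062 0.16370145 0.09190344]
spool [(0.5, array([0.486, 0.015]))]
glue [(0.85, array([0.793, 0.165]))]
mug [(0.96, array([0.701, 0.44 ]))]
pliers [(0.71, array([ 0.546, -0.098]))]
```

View pics/top4.png

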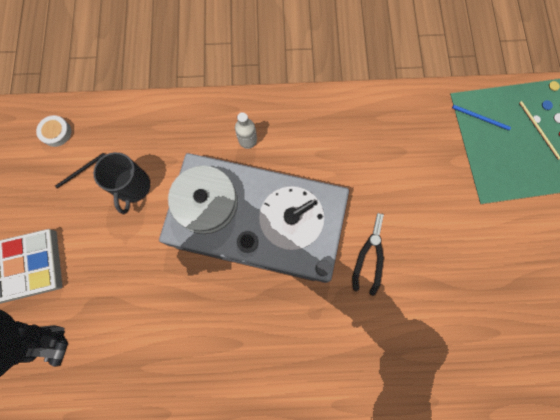

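The view shows the lever at (303,208) pointing at dot 4 at (316,202). The button is up and the loose items are in place. The press met a hard stop (a 14 N rise, against 5 N for the spring) at z = 86.1 mm, which matches the full 6 mm of travel. I'm handing in.

```bash
python3 -c "
from bench import robot,monitor
robot.job_done(); print(monitor.read_time_s())"
```

```text
the job is handed in; nothing more can be done
the job is handed in; nothing more can be done
```

The selector is at speed 4 and the start button has been pressed fully down once and released. I handed the job in about 19 s into the 58 s allowed.

- **Selector:** The lever started at speed 2. I pushed its counter-clockwise side with the shut fingertips, clicking to 3 and then to 4, and stopped the finger just short of each position. After the second click, an overlay in both cameras matched speed 4 and ruled out speed 5. In the last pictures the network put the lever at 1.99 (scene) and 2.04 rad (top), against 2.094 for speed 4. Those two readings differ slightly, but both are well inside the half-click of 0.26 rad.
- **Button:** I pressed it only after that check. The press stopped on a 14 N rise at z = 86.1 mm, which is the full 6 mm of travel. Holding there took about 6 N, against the 5 N needed. Afterwards the button top read 91.9 mm, so it had sprung back up.
- **Other things:** The spool, glue bottle, mug and pliers read within about 10 mm of their first positions. That is about as far as the two cameras differ from each other, and no displacement shows in the pictures. The arm ended clear of everything.

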